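# Load the deep specimen cup into the filter tester's seat

## Task

Three steel specimen cups hang by their handles on a rack of three hooks. Lift the deep round one up and off its hook and stand it upright, flat on the floor of the tester's round rimmed seat, then let go. Leave the shallow wide cup and the square one hanging undisturbed on their hooks.

Things in the scene. Friction and masses are not known exactly. Their poses are not given: they have to be found in the camera images.
- deep_cup: Deep round steel cup, 64 mm wide, 75 deep, 0.2 kg. Origin: centre of its underside, hanging 50 mm above the table; z up, y along the crossbar of its rigid inverted-U handle (67 wide, bar 10 wide in x, underside 130 and top 135 above origin). Centred on the bar: upright black grip tab 12 (x) by 24 (y) by 48 high, top at 183. To unhook: lift 20-35 mm, then draw 70 mm or more along its own -x.
- shallow_cup: Shallow wide round steel cup, 84 mm wide, 30 deep, like handle and tab (bar underside 85 above origin). Origin: centre of its underside, hanging at 95 mm. Stays hung. All three hooks are alike, 120 apart in a row, any cup on any: a level strip 22 wide, 4 thick, top 180 mm above the table, from a thin post on the cups' +x side along their x (within 3 degrees) under the bar.
- square_cup: Square steel cup 62 by 64 mm, 75 deep, handle and tab as the deep cup's. Origin: centre of its underside, hanging at 50 mm. Stays hung. Each hook strip ends 20 to 33 mm past the bar's centre on the cup's -x side in a lip turned up 12 mm; 51 mm are free between strip and cup rim. The posts (53 mm or more to +x) are no higher than the strips; rack base 10 mm thick.
- seat: The tester's seat, fixed: grey plate 150 by 150 by 20 mm with a round steel rim in its middle, 100 inside and 116 outside diameter, rim top 30 mm above the table, round a flat black floor 20 mm above the table. Origin: centre of the plate's underside, at table height, straight below the rim's centre.

How it is judged:
By the outcome, as a careful person would: the job done as asked, in the order asked, and still so for the second after the job is handed in, with the robot touching nothing.
It also fails if it takes over 45 s, if anything falls off the work surface, if the arm or the gripper's body presses on something with over 40 N, if the wrist force passes 120 N, or if a joint passes its speed limit or range.

## Robot

A 7-joint arm with a two-finger parallel gripper is mounted at the origin on the work surface. World frame = base frame: x ahead of the robot, y to its left, z up, the work surface at z = 0. Lengths are in mm, angles in rad, forces in N, time in s.
With the tool pointing down it reaches from about 400 to 875 mm from the base axis. Payload 4.4 kg.
Tool frame: the origin (TCP) lies at the very end of the fingers, on their centre line; the grasp point (between the pads) lies 19 mm behind it; y points along the fingers, x is the direction in which the jaws open and shut, and the axes are right-handed (so a half turn about y gives the same grasp; the last joint's range is limited). The gripper opens to 85 mm and grips with 20 to 120 N. Pads are 22 mm wide; open, the fingers measure 114 mm over their backs; the gripper's body (76 mm by 85 mm) begins 54 mm behind the grasp point. The pads swing forward as they close: fully open they stand 13 mm farther back than shut.
Start: joints at [1.159, 0.628, 0.038, 1.517, -0.027, 0.996, -0.02], TCP at [220.345, -611.527, 231.313] pointing down, gripper open.
Joint ranges: [-3.06, 3.06], [-0.37, 2.12], [-1.25, 1.32], [0.18, 2.47], [-1.1, 4.24], [0.23, 1.98], [-2.94, 2.94]. Speed limits (rad/s): [2.57, 2.57, 3.14, 3.14, 3.14, 3.14, 3.14].

## Interface

Orientations are given as [roll, pitch, yaw] about the fixed x, y, z axes, in that order (R = Rz(yaw) Ry(pitch) Rx(roll)).
In Python, from cell import readout, eyes, finish_job gives the robot as it stands. The module is installed in compiled form; this text tells all that it offers.
- The arm moves only by the tool apply_moves, never from a script. Its argument "commands" is a list that holds one entry, the list of rows, each a list of 6 numbers: the shift along the tool's x, y, z in units of 0.04 m (1.0 is 0.04 m), then the turn, a rotation vector about the tool's x, y, z in units of 5 degrees (1.0 is 5 degrees). A call has 1 to 8 rows; each row shifts and turns the pose as measured when the row begins, along the tool's axes as they then stand; what a row does not reach is not made up. A row lasts 1/12 s, in which the tool goes at most 41.7 mm and 7.16 degrees, less where a joint would pass 70% of its speed; a pose out of reach is approached as far as the arm can. A call with a number of a shift or a turn outside -1 to 1 is refused whole. A call with a gripper value outside its range is refused whole. "claw" is the finger opening in mm, from 0 to 85.4, set as the call begins (left out, the last holds). The fingers move at their own pace and stop on an object; the grip force is fixed at half the most. Time passes only in rows, so rows that do not move let the fingers close. It gives the time, the measured TCP pose, the force and the opening at its end, in the units of the state.
- readout.read_state(): the state, without advancing time (a new reading comes with each control period).
- eyes.get_image(name): name is "scene" or "side" or "wrist"; returns a dict with "image" (420x560x3 uint8, red, green, blue), "mtx" (3x3 intrinsics, pixels), "rvec" (rotation vector, rad) and "tvec" (3), from world to camera coordinates, as OpenCV has them. Camera axes: x right, y down, z forward; pixel columns grow to the right and rows downward; lengths in mm; the calibration is good to about 2 mm. A picture is of the moment at which its call begins. There is no depth.
- finish_job(): hands the job in, once; it reports no verdict.
The state is a dict: "clock": time; "qpos": joint angles; "qd": joint speeds; "tau": joint torques, N m; "eef_pos": TCP position; "tool_rot": TCP orientation; "force": force on the tool from outside, world axes, zero at the start; "torque": the same for the moment, N m; "width": finger opening in mm.
Only numpy, scipy, OpenCV 4.12 (cv2) and the standard library are available. Lean on these libraries where they do the work, as an engineer would, in place of code of your own. Each camera call takes 0.05 s, during which the arm holds its last target. There are 200 camera calls.

## Working session

There is one attempt and no reset: what is moved stays moved. The work goes in short steps, Python scripts to look and compute and a tool call to move; the robot and the scene stay as the last step left them, time stands still between calls to the robot, and variables do not carry over. Pictures are saved under pics/ and viewed, about 8 in all and at most 12, crops included, and the job is handed in when it is done.

Besides the shell and the picture viewer there is one more tool, called in YAML: its name, and indented under it one key for each argument. apply_moves: Moves the arm, as the interface text tells. Shifts and turns lie within -1 to 1; 1 stands for 0.04 m of shift or 5 degrees of turn. Its arguments: {"type":"object","properties":{"commands":{"type":"array"},"claw":{"type":"number"}},"required":["commands"]}

```bash
mkdir -p pics; cat > h.py <<'E'
import numpy as np, cv2
from cell import readout, eyes
def cap(n, f=None):
    d=eyes.get_image(n)
    if f: cv2.imwrite('pics/'+f, d['image'][:,:,::-1])
    d['R']=cv2.Rodrigues(np.array(d['rvec'],float))[0]; d['t']=np.array(d['tvec'],float).ravel(); d['K']=np.array(d['mtx'],float)
    return d
def ray(d,u,v):
    c=-d['R'].T@d['t']; r=d['R'].T@np.linalg.inv(d['K'])@np.array([u,v,1.]); return c,r/np.linalg.norm(r)
def onz(d,u,v,z):
    c,r=ray(d,u,v); return c+r*(z-c[2])/r[2]
def proj(d,P):
    p=d['K']@(d['R']@np.array(P,float)+d['t']); return p[:2]/p[2]
def tri(d1,p1,d2,p2):
    c1,r1=ray(d1,*p1); c2,r2=ray(d2,*p2)
    s=np.linalg.lstsq(np.array([r1,-r2]).T,c2-c1,rcond=None)[0]
    a,b=c1+s[0]*r1,c2+s[1]*r2; return (a+b)/2,np.linalg.norm(a-b)
E
python3 - <<'E'
from h import *
ims=[]
for n in ('scene','side','wrist'):
    d=cap(n,n+'0.png'); print(n,-d['R'].T@d['t'],d['R'][2])
    np.save(n+'0.npy',d,allow_pickle=True)
s=readout.read_state(); print({k:np.round(v,3) for k,v in s.items()})
E
```

```text
scene [991.376624   508.48916183 891.55288293] [-0.4390506  -0.47947205 -0.75982967]
side [ 349.53041869 -492.35283604  455.50394751] [ 0.30932696  0.76263708 -0.56806823]
wrist [ 298.50119475 -583.80868617  373.03262184] [-0.30272177 -0.10594267 -0.94717247]
{'clock': np.float64(0.15), 'qpos': array([ 1.159,  0.629,  0.038,  1.518, -0.027,  0.996, -0.02 ]), 'qd': array([-0.001, -0.004, -0.001, -0.002,  0.001,  0.001, -0.001]), 'tau': array([ 2.0000e-03, -5.6380e+01,  1.2280e+00, -1.9365e+01,  1.1000e-02,
        7.0000e-03, -0.0000e+00]), 'eef_pos': array([ 220.191, -611.1  ,  230.631]), 'tool_rot': array([-1.571e+00,  1.000e-03, -1.225e+00]), 'force': array([-0.236,  0.679,  0.114]), 'torque': array([ 0.016, -0.035,  0.038]), 'width': np.float64(85.195)}
```

View pics/scene0.png

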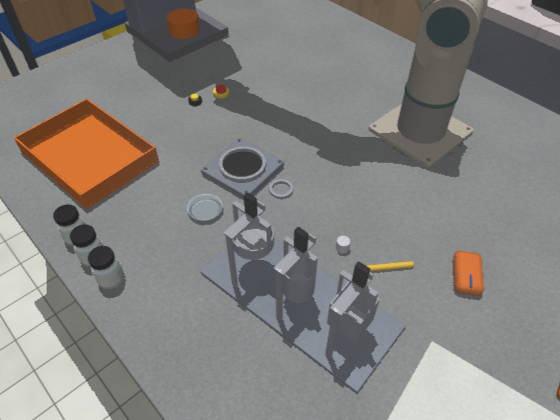

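View pics/side0.png

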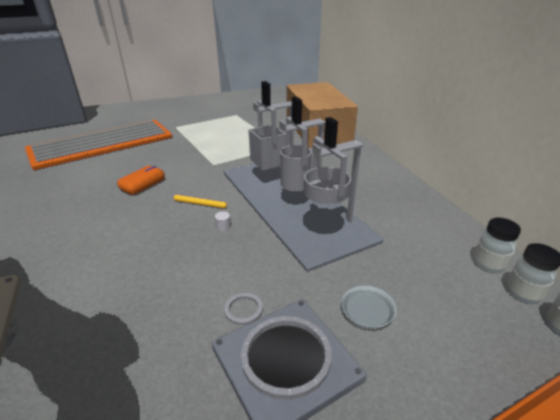

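The scene view shows the square cup on the right (tab 361,275), the deep round cup in the middle (tab 301,240) and the shallow cup on the left (tab 250,205). The seat's rim is at about (243,163). In the side view the tabs are at (266,94) square, (297,110) deep and (331,132) shallow, with the seat at (287,354). The deep cup is the middle one, so next I measure it.

```bash
cat > m.py <<'E'
from h import *
def blobs(im,box,th=45,amin=60):
    x0,y0,x1,y1=box; m=(im[y0:y1,x0:x1].max(2)<th).astype(np.uint8)
    n,l,s,c=cv2.connectedComponentsWithStats(m)
    return [(s[i,4],s[i,:4]+[x0,y0,0,0],c[i]+[x0,y0],(l==i)) for i in range(1,n) if s[i,4]>amin]
E
python3 - <<'E'
from m import *
A=np.load('scene0.npy',allow_pickle=True).item(); B=np.load('side0.npy',allow_pickle=True).item()
for d,box in((A,(230,180,390,300)),(B,(250,70,350,160))):
    for b in blobs(d['image'],box): print(b[0],b[1],b[2].round(1))
# seat: dark floor, ellipse fit
for d,box in((A,(205,130,285,195)),(B,(220,290,360,410))):
    b=max(blobs(d['image'],box,60),key=lambda b:b[0])
    cs,_=cv2.findContours(b[3].astype(np.uint8),0,2); pts=cv2.convexHull(max(cs,key=len)).reshape(-1,2)+np.array(box[:2])
    P=np.array([onz(d,u,v,20)[:2] for u,v in pts],np.float32)
    print('seat',cv2.fitEllipse(P), b[1])
a=cv2.resize(A['image'][185:370,215:405],None,fx=3,fy=3,interpolation=2)
c=cv2.resize(B['image'][75:205,235:370],None,fx=3,fy=3,interpolation=2)
cv2.imwrite('pics/a.png',a[:,:,::-1]); cv2.imwrite('pics/b.png',cv2.resize(B['image'][75:235,235:385],None,fx=3.7,fy=3.7,interpolation=2)[:,:,::-1])
E
```

```text
164 [262  82   8  24] [265.6  93.3]
226 [292  97  10  27] [296.3 110.1]
303 [325 118  12  30] [330.3 132.3]
seat ((454.4298400878906, -216.47238159179688), (80.51161193847656, 92.95613098144531), 50.57672882080078) [223 152  38  22]
seat ((458.5907897949219, -206.9639892578125), (90.77350616455078, 95.03119659423828), 75.71493530273438) [249 326  73  61]
```

View pics/a.png

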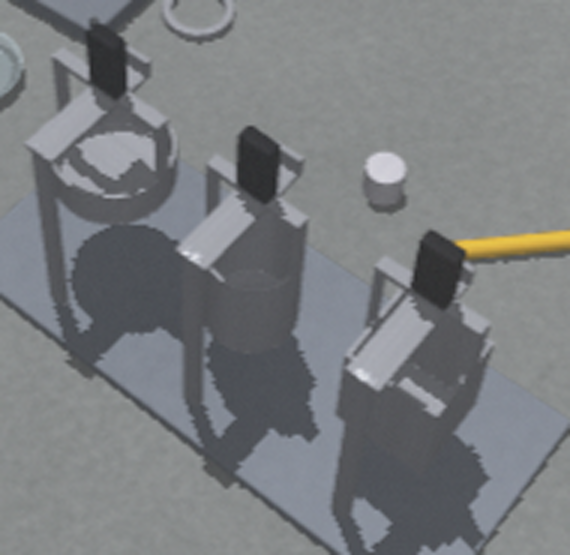

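View pics/b.png

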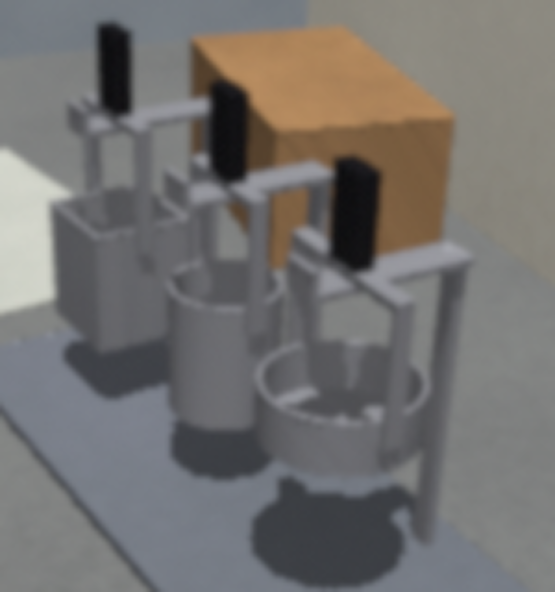

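In crop a (scene), the strips run from the posts at lower left to the tabs at upper right, and the deep cup is the one between. Crop b (side) confirms it: square on the left, deep round in the middle, shallow on the right. Next I triangulate the tabs and fit the seat.

```bash
cat > t.py <<'E'
from m import *
from scipy.optimize import least_squares
A=np.load('scene0.npy',allow_pickle=True).item(); B=np.load('side0.npy',allow_pickle=True).item()
ta=[b for b in blobs(A['image'],(235,185,385,295),62,70) if b[1][3]>15]; tb=blobs(B['image'],(250,70,350,160),50)
for b in ta: print('A',b[0],b[1],b[2].round(1))
for b in tb: print('B',b[0],b[1],b[2].round(1))
ta.sort(key=lambda b:b[2][0]); tb.sort(key=lambda b:-b[2][0])
T=[tri(A,a[2],B,b[2]) for a,b in zip(ta,tb)]
for p,e in T: print('tab centre',p.round(1),'gap',round(e,1))
P=[p for p,_ in T]
for i in range(len(P)-1): v=P[i+1]-P[i]; print('dist',np.linalg.norm(v[:2]).round(1),'dir',np.degrees(np.arctan2(v[1],v[0])).round(1))
def seatpts(d,box,th):
    b=max(blobs(d['image'],box,th),key=lambda b:b[0])
    m=b[3].astype(np.uint8); cs,_=cv2.findContours(m,0,1); pts=cv2.convexHull(max(cs,key=len)).reshape(-1,2)+np.array(box[:2])
    return pts
for d,box,th in((A,(205,130,285,195),60),(B,(220,290,360,410),70)):
    pts=seatpts(d,box,th); c=-d['R'].T@d['t']
    h=np.array([456,-210])-c[:2]; h/=np.linalg.norm(h)
    def f(p):
        r=[]
        for u,v in pts:
            q=onz(d,u,v,20)[:2]; far=(q-p[:2])@h>0
            q=onz(d,u,v,20 if far else 30)[:2]; r.append(np.linalg.norm(q-p[:2])-p[2])
        return r
    s=least_squares(f,[456,-210,50],diff_step=1e-3,loss='soft_l1'); print('seat',s.x.round(1),np.std(s.fun).round(2))
E
python3 t.py
```

```text
A 229 [244 193  13  25] [250.3 205.1]
A 218 [294 230  14  23] [300.6 241.1]
A 236 [353 266  17  22] [360.1 276.2]
B 173 [262  82   8  24] [265.5  93.4]
B 237 [292  97  10  27] [296.4 110.3]
B 313 [325 118  12  30] [330.3 132.2]
tab centre [630.2  36.8 209.1] gap 0.7
tab centre [618.4 156.9 207.9] gap 1.1
tab centre [596.  273.7 208. ] gap 2.1
dist 120.7 dir 95.6
dist 118.9 dir 100.8
seat [ 457.4 -212.2   46.5] 0.77
seat [ 457.7 -209.4   49. ] 0.31
```

Tab centres come out at z≈208–209 (expected 209) and about 120 apart, which matches. The deep cup is at about (618,157), and both views put the seat at about (457.5,−210). For the cup's yaw I use the handle bar ends read from the crops.

```bash
python3 - <<'E'
from h import *
A=np.load('scene0.npy',allow_pickle=True).item(); B=np.load('side0.npy',allow_pickle=True).item()
a=lambda u,v:(u/3+215,v/3+185); b=lambda u,v:(u/3.7+235,v/3.7+75)
def seg(d,p,q,z):
    P,Q=onz(d,*p,z),onz(d,*q,z); v=Q-P; print(P[:2].round(),Q[:2].round(),'len',np.linalg.norm(v).round(1),'ang',np.degrees(np.arctan2(v[1],v[0])).round(1))
print('bar A');seg(A,a(302,218),a(215,162),185)
print('bar B');seg(B,b(197,160),b(262,197),185)
print('strip A');seg(A,a(198,262),a(250,195),180)
# predicted bar ends at yaw of row, several yaws
for d,f,o in((A,3,(215,185)),(B,3.7,(235,75))):
  for yaw in (0,8,16):
    t=np.radians(yaw); x=np.array([np.cos(t),np.sin(t)]);y=np.array([-x[1],x[0]]);c=np.array([618.4,156.9])
    print(yaw,[((proj(d,[*(c+s*33.5*y),185])-o)*f).round() for s in(-1,1)])
# zoom of the deep handle
w=np.hstack([cv2.resize(A['image'][218:282,272:332],(400,427),interpolation=2),cv2.resize(B['image'][90:154,270:330],(400,427),interpolation=2)])
cv2.imwrite('pics/c.png',w[:,:,::-1])
E
```

```text
bar A
[612. 188.] [622. 125.] len 64.1 ang -81.5
bar B
[611. 181.] [623. 122.] len 60.3 ang -78.3
strip A
[675. 168.] [620. 154.] len 55.9 ang -165.8
0 [array([217., 158.]), array([297., 226.])]
8 [array([212., 162.]), array([302., 221.])]
16 [array([207., 167.]), array([307., 216.])]
0 [array([253., 197.]), array([204., 152.])]
8 [array([261., 195.]), array([196., 153.])]
16 [array([268., 194.]), array([189., 155.])]
```

View pics/c.png

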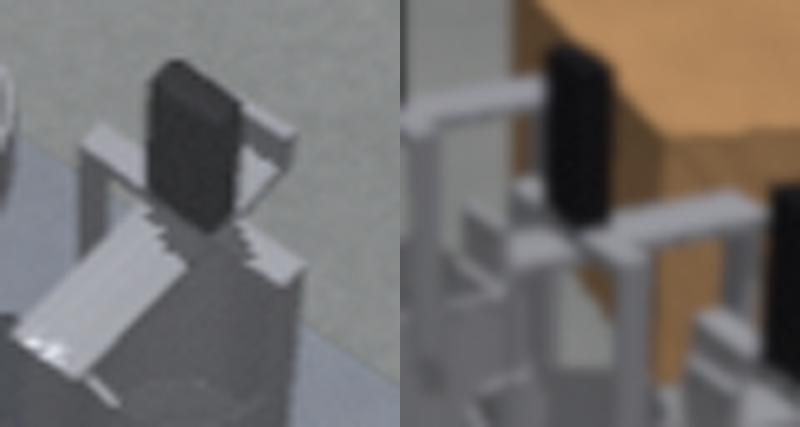

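The crop shows the bar of the deep handle running at about 8–9° off world y. Both bar fits and the row direction agree, so the cup's yaw is about 9°. I'll write a planner that prints rows for me to copy.

```bash
cat > plan.py <<'E'
import sys, json
import numpy as np
from scipy.spatial.transform import Rotation as Ro
from cell import readout
x,y,z,yaw,n=map(float,sys.argv[1:6]); n=int(n)
s=readout.read_state(); p=np.array(s['eef_pos'],float); R=Ro.from_euler('xyz',s['tool_rot'])
T=Ro.from_euler('xyz',[-np.pi/2,0,np.radians(yaw)]); rv=(R.inv()*T).as_rotvec()
step=(np.array([x,y,z])-p)/n; rows=[]
for i in range(n):
    Ri=R*Ro.from_rotvec(rv*i/n)
    rows.append([*np.round(Ri.inv().apply(step)/40,2)+0., *np.round(np.degrees(rv/n)/5,2)+0.])
print('t',round(float(s['clock']),2),'at',p.round(1),np.degrees(s['tool_rot']).round(1),'F',np.round(s['force'],1),'w',round(float(s['width']),1),'step mm',np.linalg.norm(step).round(1))
for k in range(0,n,8): print(json.dumps([[float(v) for v in r] for r in rows[k:k+8]]))
E
python3 plan.py 280 -480 300 -50 6
```

```text
t 0.15 at [ 220.2 -611.1  230.6] [-90.    0.1 -70.2] F [-0.2  0.7  0.1] w 85.2 step mm 26.7
[[-0.43, -0.29, 0.42, 0.0, -0.67, 0.0], [-0.4, -0.29, 0.44, 0.0, -0.67, 0.0], [-0.38, -0.29, 0.47, 0.0, -0.67, 0.0], [-0.35, -0.29, 0.49, 0.0, -0.67, 0.0], [-0.32, -0.29, 0.51, 0.0, -0.67, 0.0], [-0.29, -0.29, 0.53, 0.0, -0.67, 0.0]]
```

apply_moves:
  commands:
    - [[-0.43,-0.29,0.42,0,-0.67,0],[-0.4,-0.29,0.44,0,-0.67,0],[-0.38,-0.29,0.47,0,-0.67,0],[-0.35,-0.29,0.49,0,-0.67,0],[-0.32,-0.29,0.51,0,-0.67,0],[-0.29,-0.29,0.53,0,-0.67,0]]

```text
clock: 0.65
eef_pos: [275.7, -477.3, 296.3]
tool_rot: [-1.573, 0.012, -0.869]
force: [0.1, -0.5, -1.0]
width: 85.6
```

```bash
python3 plan.py 520 140 300 9 24
```

```text
t 0.65 at [ 275.7 -477.3  296.3] [-90.1   0.7 -49.8] F [ 0.1 -0.5 -1. ] w 85.6 step mm 27.7
[[-0.33, 0.0, 0.61, 0.0, -0.49, -0.01], [-0.3, 0.0, 0.62, 0.0, -0.49, -0.01], [-0.27, 0.0, 0.64, 0.0, -0.49, -0.01], [-0.25, 0.0, 0.65, 0.0, -0.49, -0.01], [-0.22, 0.0, 0.66, 0.0, -0.49, -0.01], [-0.19, 0.0, 0.66, 0.0, -0.49, -0.01], [-0.16, 0.0, 0.67, 0.0, -0.49, -0.01], [-0.13, 0.0, 0.68, 0.0, -0.49, -0.01]]
[[-0.1, 0.0, 0.68, 0.0, -0.49, -0.01], [-0.07, 0.0, 0.69, 0.0, -0.49, -0.01], [-0.04, 0.0, 0.69, 0.0, -0.49, -0.01], [-0.02, 0.0, 0.69, 0.0, -0.49, -0.01], [0.01, 0.0, 0.69, 0.0, -0.49, -0.01], [0.04, 0.0, 0.69, 0.0, -0.49, -0.01], [0.07, 0.0, 0.69, 0.0, -0.49, -0.01], [0.1, 0.0, 0.68, 0.0, -0.49, -0.01]]
[[0.13, 0.0, 0.68, 0.0, -0.49, -0.01], [0.16, 0.0, 0.67, 0.0, -0.49, -0.01], [0.19, 0.0, 0.67, 0.0, -0.49, -0.01], [0.22, 0.0, 0.66, 0.0, -0.49, -0.01], [0.25, 0.0, 0.65, 0.0, -0.49, -0.01], [0.27, 0.0, 0.64, 0.0, -0.49, -0.01], [0.3, 0.0, 0.62, 0.0, -0.49, -0.01], [0.33, 0.0, 0.61, 0.0, -0.49, -0.01]]
```

apply_moves:
  commands:
    - [[-0.33,0,0.61,0,-0.49,0],[-0.3,0,0.62,0,-0.49,0],[-0.27,0,0.64,0,-0.49,0],[-0.25,0,0.65,0,-0.49,0],[-0.22,0,0.66,0,-0.49,0],[-0.19,0,0.66,0,-0.49,0],[-0.16,0,0.67,0,-0.49,0],[-0.13,0,0.68,0,-0.49,0]]

```text
clock: 1.32
eef_pos: [358.1, -262.0, 299.0]
tool_rot: [-1.572, 0.008, -0.511]
force: [1.2, -0.7, -0.0]
width: 85.4
```

apply_moves:
  commands:
    - [[-0.1,0,0.68,0,-0.49,0],[-0.07,0,0.69,0,-0.49,0],[-0.04,0,0.69,0,-0.49,0],[-0.02,0,0.69,0,-0.49,0],[0.01,0,0.69,0,-0.49,0],[0.04,0,0.69,0,-0.49,0],[0.07,0,0.69,0,-0.49,0],[0.1,0,0.68,0,-0.49,0]]

```text
clock: 1.98
eef_pos: [435.0, -43.8, 298.8]
tool_rot: [-1.571, 0.008, -0.153]
force: [0.8, -0.4, 0.2]
width: 85.4
```

```bash
python3 plan.py 520 140 300 9 8
```

```text
t 1.98 at [435.  -43.8 298.8] [-90.    0.5  -8.8] F [ 0.8 -0.4  0.2] w 85.4 step mm 25.3
[[0.18, -0.01, 0.61, 0.0, -0.44, -0.01], [0.2, 0.0, 0.6, 0.0, -0.44, -0.01], [0.22, 0.0, 0.59, 0.0, -0.44, -0.01], [0.24, 0.0, 0.58, 0.0, -0.44, -0.01], [0.27, 0.0, 0.57, 0.0, -0.44, -0.01], [0.29, 0.0, 0.56, 0.0, -0.44, -0.01], [0.31, 0.0, 0.55, 0.0, -0.44, -0.01], [0.33, 0.0, 0.54, 0.0, -0.44, -0.01]]
```

apply_moves:
  commands:
    - [[0.18,0,0.61,0,-0.44,-0.01],[0.2,0,0.6,0,-0.44,-0.01],[0.22,0,0.59,0,-0.44,-0.01],[0.24,0,0.58,0,-0.44,-0.01],[0.27,0,0.57,0,-0.44,-0.01],[0.29,0,0.56,0,-0.44,-0.01],[0.31,0,0.55,0,-0.44,-0.01],[0.33,0,0.54,0,-0.44,-0.01]]

```text
clock: 2.65
eef_pos: [520.0, 149.7, 297.6]
tool_rot: [-1.571, 0.003, 0.171]
force: [0.0, 0.8, 0.4]
width: 85.2
```

```bash
python3 - <<'E'
from h import *
d=cap('wrist','w1.png'); np.save('wrist1.npy',d,allow_pickle=True)
print(proj(d,[618.4,156.9,233]),proj(d,[618.4,156.9,185]),proj(d,[630,37,233]))
E
python3 plan.py 618.4 156.9 285 9 5
```

```text
[416.01921535 238.39808851] [392.2512288 214.7980032] [384.20770816 375.3318055 ]
t 2.7 at [521.5 156.2 297.8] [-89.6  -0.   10.2] F [2.5 5.  1.4] w 85.8 step mm 19.5
[[0.48, 0.06, -0.08, -0.01, 0.05, 0.0], [0.48, 0.06, -0.08, -0.01, 0.05, 0.0], [0.48, 0.06, -0.08, -0.01, 0.05, 0.0], [0.48, 0.06, -0.08, -0.01, 0.05, 0.0], [0.48, 0.06, -0.07, -0.01, 0.05, 0.0]]
```

View pics/w1.png

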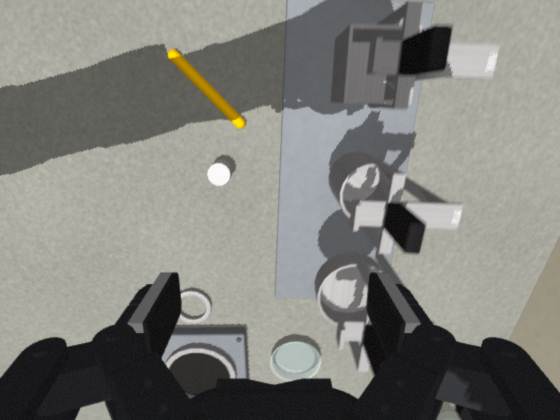

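The wrist view shows the tabs in the order expected: square (425,52), deep (405,228), shallow behind the finger. The deep handle's bar runs from about (399,175) to (386,254), and the strip from (357,215) to (460,215).

```bash
python3 - <<'E'
from h import *
d=np.load('wrist1.npy',allow_pickle=True).item()
def seg(p,q,z):
    P,Q=onz(d,*p,z),onz(d,*q,z); v=Q-P; print(P[:2].round(1),Q[:2].round(1),'mid',((P+Q)/2)[:2].round(1),'len',np.linalg.norm(v).round(1),'ang',np.degrees(np.arctan2(v[1],v[0])).round(1))
seg((385,254),(399,175),185)
seg((357,215),(460,215),180)
m=(d['image'][195:260,375:430].max(2)<50).astype(np.uint8)
n,l,s,c=cv2.connectedComponentsWithStats(m); i=1+s[1:,4].argmax(); print(s[i]+[375,195,0,0,0],c[i]+[375,195], proj(d,[618.4,156.9,209]))
# same picture, deep cup only, turned to a z=185 top view
X,Y=np.meshgrid(np.linspace(690,560,520),np.linspace(210,100,440))
E
python3 plan.py 618.4 156.9 285 9 5
```

```text
[622.4 121.2] [614.2 190.2] mid [618.3 155.7] len 69.6 ang 96.8
[591.4 150.2] [676.8 165. ] mid [634.1 157.6] len 86.8 ang 9.8
[ 384  203   40   49 1273] [403.57187745 227.02592302] [403.04589699 225.51641595]
t 2.7 at [521.5 156.2 297.8] [-89.6  -0.   10.2] F [2.5 5.  1.4] w 85.8 step mm 19.5
[[0.48, 0.06, -0.08, -0.01, 0.05, 0.0], [0.48, 0.06, -0.08, -0.01, 0.05, 0.0], [0.48, 0.06, -0.08, -0.01, 0.05, 0.0], [0.48, 0.06, -0.08, -0.01, 0.05, 0.0], [0.48, 0.06, -0.07, -0.01, 0.05, 0.0]]
```

All views agree on a centre at about (618,156.5) and a yaw of about 8°. I'll move above it.

apply_moves:
  commands:
    - [[0.48,0.06,-0.08,0,0.08,0],[0.48,0.06,-0.08,0,0.08,0],[0.48,0.06,-0.08,0,0.08,0],[0.48,0.06,-0.08,0,0.08,0],[0.48,0.06,-0.07,0,0.08,0],[0,0,0,0,0,0]]

```text
clock: 3.2
eef_pos: [620.7, 161.0, 283.1]
tool_rot: [-1.564, 0.003, 0.15]
force: [-0.0, -0.5, -0.2]
width: 85.4
```

```bash
python3 plan.py 618.3 156.5 255 8 4; python3 plan.py 618.3 156.5 195 8 8
```

```text
t 3.2 at [620.7 161.  283.1] [-89.6   0.2   8.6] F [-0.  -0.5 -0.2] w 85.4 step mm 7.1
[[-0.02, 0.18, -0.03, -0.02, 0.03, -0.01], [-0.02, 0.18, -0.03, -0.02, 0.03, -0.01], [-0.02, 0.18, -0.03, -0.02, 0.03, -0.01], [-0.02, 0.18, -0.03, -0.02, 0.03, -0.01]]
t 3.2 at [620.7 161.  283.1] [-89.6   0.2   8.6] F [-0.  -0.5 -0.2] w 85.4 step mm 11.0
[[-0.01, 0.28, -0.01, -0.01, 0.01, 0.0], [-0.01, 0.28, -0.01, -0.01, 0.01, 0.0], [-0.01, 0.28, -0.01, -0.01, 0.01, 0.0], [-0.01, 0.28, -0.01, -0.01, 0.01, 0.0], [-0.01, 0.28, -0.01, -0.01, 0.01, 0.0], [-0.01, 0.28, -0.01, -0.01, 0.01, 0.0], [-0.01, 0.28, -0.01, -0.01, 0.01, 0.0], [-0.01, 0.28, -0.01, -0.01, 0.01, 0.0]]
```

apply_moves:
  commands:
    - [[-0.02,0.18,-0.03,-0.02,0.03,-0.01],[-0.02,0.18,-0.03,-0.02,0.03,-0.01],[-0.02,0.18,-0.03,-0.02,0.03,-0.01],[-0.02,0.18,-0.03,-0.02,0.03,-0.01],[0,0,0,0,0,0]]

```text
clock: 3.62
eef_pos: [614.8, 154.4, 249.8]
tool_rot: [-1.572, 0.004, 0.138]
force: [-0.1, -0.5, 0.0]
width: 85.8
```

```bash
python3 plan.py 618.3 156.5 195 8 8
```

```text
t 3.62 at [614.8 154.4 249.8] [-90.1   0.2   7.9] F [-0.1 -0.5  0. ] w 85.8 step mm 6.9
[[0.01, 0.17, 0.01, 0.0, 0.0, -0.01], [0.01, 0.17, 0.01, 0.0, 0.0, -0.01], [0.01, 0.17, 0.01, 0.0, 0.0, -0.01], [0.01, 0.17, 0.01, 0.0, 0.0, -0.01], [0.01, 0.17, 0.01, 0.0, 0.0, -0.01], [0.01, 0.17, 0.01, 0.0, 0.0, -0.01], [0.01, 0.17, 0.01, 0.0, 0.0, -0.01], [0.01, 0.17, 0.01, 0.0, 0.0, -0.01]]
```

apply_moves:
  commands:
    - [[0.02,0.17,0.01,0,0,0],[0.01,0.17,0.01,0,0,0],[0.01,0.17,0.01,0,0,0],[0.01,0.17,0.01,0,0,0],[0.01,0.17,0.01,0,0,0],[0.01,0.17,0.01,0,0,0],[0,0.15,0,0,0,0],[0,0,0,0,0,0]]

```text
clock: 4.28
eef_pos: [616.0, 157.5, 198.2]
tool_rot: [-1.572, 0.005, 0.139]
force: [-0.2, -0.3, 0.9]
width: 85.5
```

```bash
python3 plan.py 618.3 156.5 195 8 2; python3 - <<'E'
from h import *
d=cap('scene');e=cap('side')
w=np.hstack([cv2.resize(d['image'][160:310,220:370],(400,400),interpolation=2),cv2.resize(e['image'][50:200,220:370],(400,400),interpolation=2)])
cv2.imwrite('pics/g.png',w[:,:,::-1])
E
```

```text
t 4.28 at [616.  157.5 198.2] [-90.1   0.3   8. ] F [-0.2 -0.3  0.9] w 85.5 step mm 2.0
[[0.03, 0.04, -0.02, 0.01, 0.0, -0.03], [0.03, 0.04, -0.02, 0.01, 0.0, -0.03]]
```

View pics/g.png

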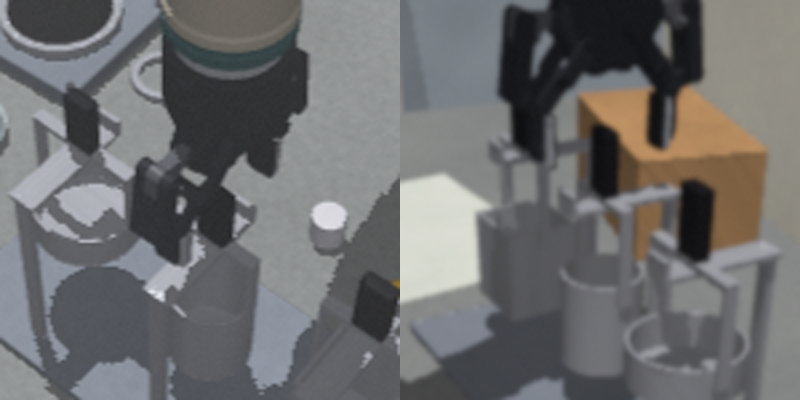

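The open fingers straddle the deep tab: in the side crop, fingers at (530,130) and (662,120) with the tab at (604,160). Nothing else is touched. I'll nudge and close.

apply_moves:
  commands:
    - [[0.05,0.06,-0.02,0,0,-0.04],[0,0,0,0,0,0]]

```text
clock: 4.55
eef_pos: [619.4, 157.5, 197.5]
tool_rot: [-1.572, -0.002, 0.139]
force: [-0.5, 0.2, 0.7]
width: 85.6
```

apply_moves:
  commands:
    - [[0,0,0,0,0,0],[0,0,0,0,0,0],[0,0,0,0,0,0],[0,0,0,0,0,0],[0,0,0,0,0,0],[0,0,0,0,0,0],[0,0,0,0,0,0],[0,0,0,0,0,0]]
  claw: 0

```text
clock: 5.22
eef_pos: [619.8, 157.6, 198.9]
tool_rot: [-1.572, -0.004, 0.139]
force: [-0.5, -0.5, 0.2]
width: 11.1
```

Gripped, with width ≈ 11–12 mm. Lift 28 mm.

apply_moves:
  commands:
    - [[0,-0.15,0,0,0,0],[0,-0.15,0,0,0,0],[0,-0.15,0,0,0,0],[0,-0.15,0,0,0,0],[0,-0.1,0,0,0,0],[0,0,0,0,0,0]]

```text
clock: 5.72
eef_pos: [619.4, 157.3, 229.1]
tool_rot: [-1.572, -0.003, 0.139]
force: [-0.8, -0.5, -2.2]
width: 11.1
```

```bash
python3 plan.py 500 140.5 226 8 14; python3 - <<'E'
from h import *
d=cap('scene');e=cap('side')
w=np.hstack([cv2.resize(d['image'][160:310,220:370],(400,400),interpolation=2),cv2.resize(e['image'][50:200,220:370],(400,400),interpolation=2)])
cv2.imwrite('pics/l.png',w[:,:,::-1])
E
```

```text
t 5.72 at [619.4 157.3 229.1] [-90.1  -0.2   8. ] F [-0.8 -0.5 -2.2] w 11.1 step mm 8.6
[[-0.22, 0.0, 0.0, 0.0, 0.0, 0.0], [-0.22, 0.0, 0.0, 0.0, 0.0, 0.0], [-0.22, 0.0, 0.0, 0.0, 0.0, 0.0], [-0.22, 0.01, 0.0, 0.0, 0.0, 0.0], [-0.22, 0.01, 0.0, 0.0, 0.0, 0.0], [-0.22, 0.01, 0.0, 0.0, 0.0, 0.0], [-0.22, 0.01, 0.0, 0.0, 0.0, 0.0], [-0.22, 0.01, 0.0, 0.0, 0.0, 0.0]]
[[-0.22, 0.01, 0.0, 0.0, 0.0, 0.0], [-0.22, 0.01, 0.0, 0.0, 0.0, 0.0], [-0.22, 0.01, 0.0, 0.0, 0.0, 0.0], [-0.22, 0.01, 0.0, 0.0, 0.0, 0.0], [-0.22, 0.01, 0.0, 0.0, 0.0, 0.0], [-0.22, 0.01, 0.0, 0.0, 0.0, 0.0]]
```

View pics/l.png

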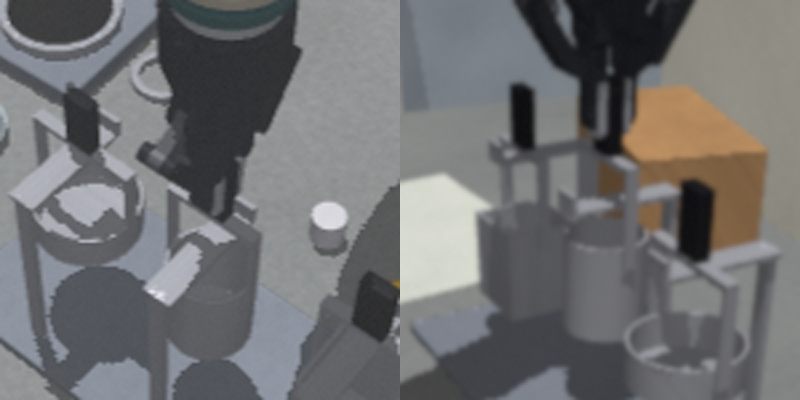

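The cup has come up about 30 mm (force −2 N, its weight) and hangs level. The bar is clear above the strip and the neighbours are still. Now I draw it along −x.

apply_moves:
  commands:
    - [[-0.12,0,0,0,0,0],[-0.2,0,0,0,0,0],[-0.24,0,0,0,0,0],[-0.24,0,0,0,0,0],[-0.24,0,0,0,0,0],[-0.24,0,0,0,0,0],[-0.24,0,0,0,0,0],[-0.24,0,0,0,0,0]]

```text
clock: 6.48
eef_pos: [541.3, 145.7, 225.3]
tool_rot: [-1.573, 0.004, 0.139]
force: [0.4, 0.3, -1.6]
width: 11.1
```

apply_moves:
  commands:
    - [[-0.25,0,0,0,0,0],[-0.25,0,0,0,0,0],[-0.25,0,0,0,0,0],[-0.25,0,0,0,0,0],[-0.2,0,0,0,0,0],[-0.1,0,0,0,0,0],[0,0,0,0,0,0]]

```text
clock: 7.07
eef_pos: [478.3, 136.0, 224.6]
tool_rot: [-1.576, 0.011, 0.141]
force: [0.2, 0.0, -1.1]
width: 11.3
```

```bash
python3 plan.py 457.5 -210 229 -25 24
```

```text
t 7.07 at [478.3 136.  224.6] [-90.3   0.7   8.1] F [ 0.2  0.  -1.1] w 11.3 step mm 14.4
[[-0.07, 0.0, -0.35, 0.0, 0.28, 0.0], [-0.06, 0.0, -0.36, 0.0, 0.28, 0.0], [-0.05, 0.0, -0.36, 0.0, 0.28, 0.0], [-0.05, 0.0, -0.36, 0.0, 0.28, 0.0], [-0.04, 0.0, -0.36, 0.0, 0.28, 0.0], [-0.03, 0.0, -0.36, 0.0, 0.28, 0.0], [-0.02, 0.0, -0.36, 0.0, 0.28, 0.0], [-0.01, 0.0, -0.36, 0.0, 0.28, 0.0]]
[[0.0, 0.0, -0.36, 0.0, 0.28, 0.0], [0.01, 0.0, -0.36, 0.0, 0.28, 0.0], [0.01, 0.0, -0.36, 0.0, 0.28, 0.0], [0.02, 0.0, -0.36, 0.0, 0.28, 0.0], [0.03, 0.0, -0.36, 0.0, 0.28, 0.0], [0.04, 0.0, -0.36, 0.0, 0.28, 0.0], [0.05, 0.0, -0.36, 0.0, 0.28, 0.0], [0.06, 0.0, -0.36, 0.0, 0.28, 0.0]]
[[0.07, 0.0, -0.35, 0.0, 0.28, 0.0], [0.07, 0.0, -0.35, 0.0, 0.28, 0.0], [0.08, 0.0, -0.35, 0.0, 0.28, 0.0], [0.09, 0.0, -0.35, 0.0, 0.28, 0.0], [0.1, 0.0, -0.35, 0.0, 0.28, 0.0], [0.11, 0.0, -0.34, 0.0, 0.28, 0.0], [0.12, 0.0, -0.34, 0.0, 0.28, 0.0], [0.12, 0.0, -0.34, 0.0, 0.28, 0.0]]
```

apply_moves:
  commands:
    - [[-0.07,0,-0.2,0,0.28,0],[-0.06,0,-0.3,0,0.28,0],[-0.05,0,-0.36,0,0.28,0],[-0.05,0,-0.36,0,0.28,0],[-0.04,0,-0.36,0,0.28,0],[-0.03,0,-0.36,0,0.28,0],[-0.02,0,-0.36,0,0.28,0],[-0.01,0,-0.36,0,0.28,0]]

```text
clock: 7.73
eef_pos: [471.7, 20.7, 225.4]
tool_rot: [-1.577, 0.006, -0.073]
force: [0.1, -0.5, -2.9]
width: 10.9
```

apply_moves:
  commands:
    - [[0,0,-0.36,0,0.28,0],[0.01,0,-0.36,0,0.28,0],[0.01,0,-0.36,0,0.28,0],[0.02,0,-0.36,0,0.28,0],[0.03,0,-0.36,0,0.28,0],[0.04,0,-0.36,0,0.28,0],[0.05,0,-0.36,0,0.28,0],[0.06,0,-0.36,0,0.28,0]]

```text
clock: 8.4
eef_pos: [459.9, -112.3, 226.2]
tool_rot: [-1.581, 0.002, -0.302]
force: [0.3, -0.6, -1.8]
width: 11.3
```

```bash
python3 plan.py 457.5 -210 229 -25 7
```

```text
t 8.4 at [ 459.9 -112.3  226.2] [-90.6   0.1 -17.3] F [ 0.3 -0.6 -1.8] w 11.3 step mm 14.0
[[0.1, -0.01, -0.34, 0.02, 0.22, 0.0], [0.1, -0.01, -0.33, 0.02, 0.22, 0.0], [0.11, -0.01, -0.33, 0.02, 0.22, 0.0], [0.12, -0.01, -0.33, 0.02, 0.22, 0.0], [0.12, -0.01, -0.33, 0.02, 0.22, 0.0], [0.13, -0.01, -0.33, 0.02, 0.22, 0.0], [0.13, -0.01, -0.32, 0.02, 0.22, 0.0]]
```

apply_moves:
  commands:
    - [[0.1,-0.01,-0.34,0.03,0.22,0],[0.1,-0.01,-0.33,0.03,0.22,0],[0.11,-0.01,-0.33,0.03,0.22,0],[0.12,-0.01,-0.33,0.03,0.22,0],[0.12,-0.01,-0.33,0.03,0.2,0],[0.13,0,-0.3,0.02,0.1,0],[0.05,0,-0.15,0,0,0],[0,0,0,0,0,0]]

```text
clock: 9.07
eef_pos: [452.5, -221.3, 228.2]
tool_rot: [-1.572, -0.001, -0.439]
force: [0.2, 0.1, -2.5]
width: 11.3
```

```bash
python3 - <<'E'
from h import *
d=cap('scene');e=cap('side'); np.save('sc2.npy',d,allow_pickle=True); np.save('si2.npy',e,allow_pickle=True)
w=np.hstack([cv2.resize(d['image'][70:220,165:315],(400,400),interpolation=2),cv2.resize(e['image'][120:420,150:450],(400,400),interpolation=2)])
cv2.imwrite('pics/s.png',w[:,:,::-1])
E
python3 plan.py 457.5 -210 195 -25 6
```

```text
t 9.17 at [ 452.8 -219.3  228.2] [-90.  -0. -25.] F [ 0.  -0.4 -2.1] w 11.1 step mm 5.8
[[0.0, 0.14, 0.04, 0.0, 0.0, 0.0], [0.0, 0.14, 0.04, 0.0, 0.0, 0.0], [0.0, 0.14, 0.04, 0.0, 0.0, 0.0], [0.0, 0.14, 0.04, 0.0, 0.0, 0.0], [0.0, 0.14, 0.04, 0.0, 0.0, 0.0], [0.0, 0.14, 0.04, 0.0, 0.0, 0.0]]
```

View pics/s.png

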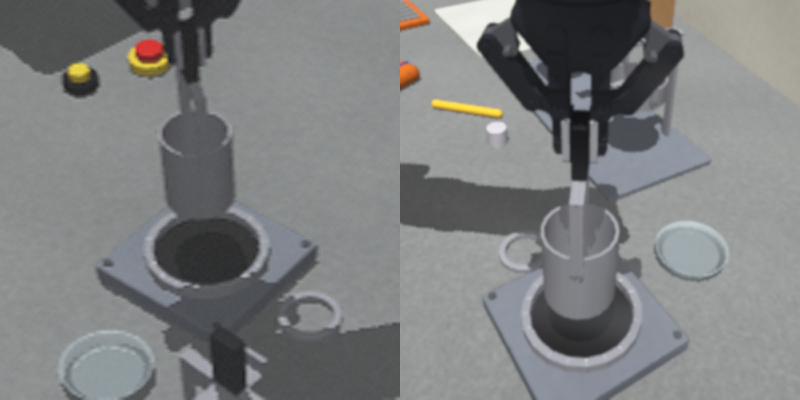

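The cup hangs upright over the seat: bottom at about (198,210) in the left crop, and about 8–10 mm short of the seat centre. I'll centre it and lower it.

apply_moves:
  commands:
    - [[0,0.12,0.05,0,0,0],[0,0.14,0.06,0,0,0],[0,0.14,0.06,0,0,0],[0,0.12,0.04,0,0,0],[0,0.08,0,0,0,0],[0,0,0,0,0,0],[0,0,0,0,0,0]]

```text
clock: 9.75
eef_pos: [457.3, -205.1, 201.0]
tool_rot: [-1.568, 0.002, -0.428]
force: [-0.7, -0.3, -1.1]
width: 10.9
```

```bash
python3 plan.py 457.5 -210 173 -25 5
```

```text
t 9.75 at [ 457.3 -205.1  201. ] [-89.9   0.1 -24.5] F [-0.7 -0.3 -1.1] w 10.9 step mm 5.7
[[0.01, 0.14, -0.02, -0.01, 0.02, -0.01], [0.01, 0.14, -0.02, -0.01, 0.02, -0.01], [0.01, 0.14, -0.02, -0.01, 0.02, -0.01], [0.01, 0.14, -0.02, -0.01, 0.02, -0.01], [0.01, 0.14, -0.02, -0.01, 0.02, -0.01]]
```

apply_moves:
  commands:
    - [[0.01,0.1,-0.03,-0.01,0.02,-0.01],[0.01,0.13,-0.03,-0.01,0.02,-0.01],[0.01,0.13,-0.03,-0.01,0.02,0],[0,0.11,-0.01,0,0,0],[0,0.06,0,0,0,0],[0,0,0,0,0,0],[0,0,0,0,0,0]]

```text
clock: 10.33
eef_pos: [456.6, -210.3, 177.5]
tool_rot: [-1.571, 0.0, -0.435]
force: [-0.7, 0.1, -1.4]
width: 11.2
```

```bash
python3 plan.py 457.5 -210 169 -25 3
```

```text
t 10.33 at [ 456.6 -210.3  177.5] [-90.    0.  -24.9] F [-0.7  0.1 -1.4] w 11.2 step mm 2.8
[[0.01, 0.07, 0.01, 0.0, 0.0, 0.0], [0.01, 0.07, 0.01, 0.0, 0.0, 0.0], [0.01, 0.07, 0.01, 0.0, 0.0, 0.0]]
```

Centred, about 8 mm above the floor. I lower slowly and watch the force.

apply_moves:
  commands:
    - [[0.01,0.06,0,0,0,0],[0,0.06,0,0,0,0],[0,0.05,0,0,0,0],[0,0,0,0,0,0]]

```text
clock: 10.67
eef_pos: [457.4, -210.7, 170.4]
tool_rot: [-1.571, -0.001, -0.435]
force: [-0.1, 0.5, -2.1]
width: 10.8
```

apply_moves:
  commands:
    - [[0,0.03,0,0,0,0],[0,0,0,0,0,0]]

```text
clock: 10.83
eef_pos: [457.5, -210.6, 169.1]
tool_rot: [-1.571, -0.001, -0.435]
force: [0.0, -0.6, -2.0]
width: 11.3
```

apply_moves:
  commands:
    - [[0,0.03,0,0,0,0],[0,0,0,0,0,0]]

```text
clock: 11.0
eef_pos: [458.0, -210.7, 169.4]
tool_rot: [-1.572, -0.002, -0.435]
force: [0.5, -0.1, -2.3]
width: 11.1
```

apply_moves:
  commands:
    - [[0,0.03,0,0,0,0],[0,0,0,0,0,0]]

```text
clock: 11.17
eef_pos: [458.6, -210.9, 169.1]
tool_rot: [-1.572, -0.004, -0.435]
force: [-0.6, 0.3, -2.2]
width: 11.3
```

apply_moves:
  commands:
    - [[0,0.05,0,0,0,0],[0,0.03,0,0,0,0]]

```text
clock: 11.33
eef_pos: [459.1, -211.2, 168.9]
tool_rot: [-1.573, -0.006, -0.435]
force: [-3.4, 1.2, 8.9]
width: 11.2
```

apply_moves:
  commands:
    - [[-0.01,0.04,0,0,0,0],[-0.01,0.03,0,0,0,0]]

```text
clock: 11.5
eef_pos: [458.9, -211.1, 168.9]
tool_rot: [-1.574, -0.008, -0.436]
force: [-1.1, 1.7, 8.3]
width: 11.0
```

It has touched down at TCP 168.9, exactly the expected height, with about 10 N of contact. Release.

apply_moves:
  commands:
    - [[0,0,0,0,0,0],[0,0,0,0,0,0],[0,0,0,0,0,0],[0,0,0,0,0,0],[0,0,0,0,0,0],[0,0,0,0,0,0],[0,0,0,0,0,0]]
  claw: 80

```text
clock: 12.08
eef_pos: [459.6, -211.3, 168.7]
tool_rot: [-1.574, -0.01, -0.436]
force: [-0.0, 0.4, 1.0]
width: 79.9
```

apply_moves:
  commands:
    - [[0,-0.15,0,0,0,0],[0,-0.3,0,0,0,0],[0,-0.4,0,0,0,0],[0,-0.5,0,0,0,0],[0,-0.5,0,0,0,0],[0,-0.5,0,0,0,0],[0,-0.4,0,0,0,0],[0,-0.2,0,0,0,0]]

```text
clock: 12.75
eef_pos: [456.8, -209.4, 291.5]
tool_rot: [-1.573, -0.003, -0.435]
force: [0.3, -0.2, 0.5]
width: 80.2
```

```bash
python3 - <<'E'
from h import *
d=cap('scene');e=cap('side'); w=np.hstack([cv2.resize(d['image'][80:380,150:410],(400,461),interpolation=2),cv2.resize(e['image'][60:420,170:450],(400,461*400*360//280//514*1 if 0 else 461),interpolation=2)])
cv2.imwrite('pics/f.png',w[:,:,::-1]); np.save('sc3.npy',d,allow_pickle=True); np.save('si3.npy',e,allow_pickle=True)
s=readout.read_state(); print(s['clock'],s['eef_pos'],s['force'],s['width'])
E
```

```text
12.85 [ 456.95704526 -209.53212205  290.82121145] [ 0.45276181  0.55150432 -0.08591951] 80.00200129702715
```

View pics/f.png

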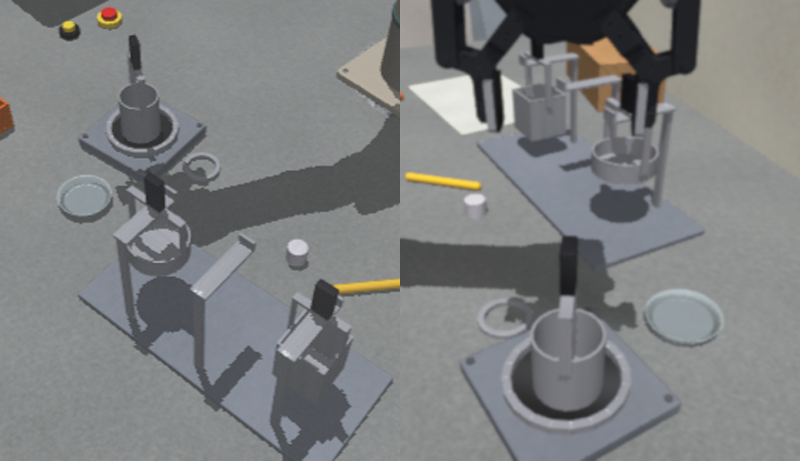

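The cup stands upright in the rim, the middle hook is empty, and both other cups still hang. I'll run a numeric check, then hand in.

```bash
python3 - <<'E'
from m import *
A=np.load('sc3.npy',allow_pickle=True).item(); B=np.load('si3.npy',allow_pickle=True).item()
for n,box in(('shallow',(235,185,275,225)),('square',(340,255,385,295))):
    print(n,[b[2].round(1) for b in blobs(A['image'],box,62,70)])
f=lambda d,box,th:max(blobs(d['image'],box,th,20),key=lambda b:b[0])[2]
a=f(A,(225,98,250,132),62); b=f(B,(280,240,300,300),50); print(a,b,tri(A,a,B,b),'expect',[458,-210,179])
E
python3 -c "
from cell import finish_job; print(finish_job())"
```

```text
shallow [array([250.2, 204.6])]
square [array([360.3, 276. ])]
[237.12931034 113.79310345] [287.28117914 268.42403628] (array([ 458.05171767, -214.03675352,  178.15447223]), np.float64(1.354314533138263)) expect [458, -210, 179]
the job is handed in; nothing more can be done
None
```

The deep round cup is off its hook and standing upright on the floor of the tester's seat, and I handed the job in. I gripped it by its tab, lifted it about 30 mm and drew it about 140 mm along its own −x. Then I carried it over, lowered it until it touched the floor, let go and backed straight up. The robot's clock was at about 13 s.

**Deep cup:** its tab triangulates to (458, −214, 178) mm, against about (458, −210, 179) expected for standing flat in the middle of the seat. That is about 4 mm off centre, with 18 mm of clearance inside the rim. Touchdown came at exactly the expected height, with about 10 N of contact.

**Other cups:** the shallow and square cups still hang, and their tabs are within half a pixel of where they started in the scene view.

No check failed. The only disagreements were small: the cup's yaw read between 7° and 12° in different views (I used 8°), and the two views of the seat centre differed by about 3 mm.

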